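# Fit the ring lever and the keyed filter cell on the rotation mount

## Task

Hang the ring lever by its eye over the post of the rotation mount so that it lies flat on the sprung seat, and let go of it. Then set the knurled filter cell over the post, turn it until its hidden keyways drop over the post's pins, and push it fully home against the spring. Finish while still gripping the cell and holding it pushed home (do not let go), and leave the other things on the bench undisturbed.

Things in the scene. Friction and masses are not known exactly. Their poses are not given: they have to be found in the camera images.
- mount: Rotation mount fixed to the bench: a black round foot (80 mm diameter, 10 mm high), a 60 mm column and a black shoulder of 68 mm diameter, its top 40 mm above the bench, with a vertical steel post in the middle. Origin: on the mount's axis at bench height; z up.
- post_tip (a point): Centre of the post's tip, 73 mm above the bench. The post is 22 mm in diameter and tapers from 64 mm up to 13 mm at the tip.
- pin_level (a point): Point on the post's axis level with the tops of its pins, 55 mm above the bench. Three level steel pins, 4 mm thick, 120 degrees apart, stick out to 16 mm from the axis. Their bearing differs from start to start and is NOT given by any axes listed here: feel for it by turning the cell, or look from above while the post is bare.
- seat (a joint): Sprung steel disc (52 mm diameter) around the post under the pins: travel in m, 0 = up (its top 45 mm above the bench), 0.005 = pressed flush with the black shoulder, the hard stop. The spring needs about 4 N to start moving and 12 N when flush; the lever and the cell do not sink it by their weight.
- lever: Ring lever lying flat on the bench, about 0.12 kg: a steel ring 5 mm thick, 68 mm outer diameter, with an eye of 38 mm diameter, and an arm along its +x with an upright black handle. It passes over post and pins with 3 mm clearance all round, in any bearing. On the seat its underside is 45 mm above the bench. Origin: centre of the eye, on the underside; z up.
- lever_handle (a point): Point to grip on the lever's upright handle, 77 mm along the lever's +x from the centre of the eye and 26 mm above its underside. The handle is 11 mm thick (along the lever's y), 28 mm long (along x), and its top is 39 mm above the underside.
- cell: Knurled filter cell standing on the bench: a black round collar, 50 mm outer diameter, 45 mm tall, glass window near the top, open below, about 0.12 kg. Inside its lower end is a lip 12 mm tall with a bore of 25 mm and three hidden keyways, 8 mm wide, 120 degrees apart, one along the cell's +x; above the lip the bore is 36 mm. Origin: centre of the underside; z up.
- cell_grip (a point): Point to grip, on the cell's axis 29 mm above its underside. Over the post the cell rests on the pins (underside 55 mm above the bench) until turned, by at most 120 degrees either way, to where the keyways meet them (within about 8 degrees). It can then go down: lever at 50 mm, fully home at 45 mm, where the pins still sit in the keyways; let go, it springs up.
- spare_post: Bystander: black post holder standing upright, 25 mm diameter, 57 mm tall with its steel tip. Origin: centre of the underside.
- driver: Bystander: screwdriver lying across the far side of the work. Origin: near its middle, at bench height.
- tape: Bystander: yellow tape measure lying flat, 62 x 58 x 30 mm. Origin: centre of the underside.
Not all that is in view belongs to the job. There is more than one size of the lever; the job needs the largest.

How it is judged:
By the outcome, as a careful person would: the job done as asked, in the order asked, and still so for the second after the job is handed in, while the arm keeps its last pose, push and grip.
It also fails if it takes over 64 s, if anything falls off the work surface, if the arm or the gripper's body presses on something with over 40 N, if the wrist force passes 120 N, or if a joint passes its speed limit or range.

## Robot

A 7-joint arm with a two-finger parallel gripper is mounted at the origin on the work surface. World frame = base frame: x ahead of the robot, y to its left, z up, the work surface at z = 0. Lengths are in mm, angles in rad, forces in N, time in s.
With the tool pointing down it reaches from about 400 to 875 mm from the base axis. Payload 6.5 kg.
Tool frame: the origin (TCP) lies at the very end of the fingers, on their centre line; the grasp point (between the pads) lies 19 mm behind it (r.hold_point_z is the distance from the TCP to the grasp point, in mm); z points along the fingers, y is the line along which they close (so a half turn about z gives the same grasp; the last joint's range is limited). The gripper opens to 85 mm and grips with 20 to 120 N. Pads are 22 mm wide; open, the fingers measure 114 mm over their backs; the gripper's body (76 mm by 85 mm) begins 54 mm behind the grasp point. The pads swing forward as they close: fully open they stand 13 mm farther back than shut.
Start: joints at [-1.231, 0.536, -0.004, 1.538, 0.003, 1.067, -0.071], TCP at [256.585, 597.206, 231.29] pointing down, gripper open.
Joint ranges: [-2.7, 2.7], [-0.37, 2.16], [-1.27, 1.26], [0.24, 2.4], [-1.31, 4.45], [0.19, 1.91], [-2.76, 2.76]. Speed limits (rad/s): [2.39, 2.39, 3.14, 3.14, 3.14, 3.14, 3.14].

## Interface

Orientations are given as a rotation vector (axis times angle).
In Python, from station import r, imaging gives the robot as it stands. Calls block until the motion is done:
- r.move_pose(position, orientation): joint-space move of the TCP to a pose.
- r.move_l(position, rotation=None, max_speed=150, stop_force=None): straight line of the TCP; rotation=None keeps the orientation; max_speed is the mean speed in mm/s. With stop_force (N) it stops when the force on the tool has changed by that much, and returns True; else False.
- r.movej(angles): joint-space move.
- r.grip(opening, force=None): finger opening in mm; force is the grip in N (None keeps the last); returns when the fingers have stopped.
- r.pause(seconds).
- r.inverse_kinematics(position, orientation): joint angles nearest the present ones, or None.
- r.read_state(): the state.
- imaging.get_image(name): name is "scene" or "top" or "wrist"; returns the picture (400x640x3 uint8, blue, green, red); there is no depth.
- imaging.camera_info(name): a dict with "fx", "fy", "cx", "cy" (pixels), "T" (4x4, takes a point from camera to world coordinates); the wrist camera has in their place "tool_from_camera" (4x4, takes a point from camera to tool coordinates, whose origin is the TCP and whose axes are the flange's). Camera axes: x right, y down, z forward; pixel columns grow to the right and rows downward; lengths in mm; the calibration is good to about 2 mm. A picture is of the moment at which its call begins: read the wrist's pose just before it. camera_info takes no time and is no camera call.
A pose or a line that the arm cannot do raises r.PlanningError and nothing moves.
- r.close_job(): hands the job in, once; it reports no verdict.
The state is a dict: "time": time; "joint_positions": joint angles; "qvel": joint speeds; "joint_torque": joint torques, N m; "tool_pos": TCP position; "tcp_rot": TCP orientation; "wrist_force": force on the tool from outside, world axes, zero at the start; "wrist_torque": the same for the moment, N m; "opening": finger opening in mm.
Only numpy, scipy, OpenCV 4.12 (cv2) and the standard library are available. Lean on these libraries where they do the work, as an engineer would, in place of code of your own. Each camera call takes 0.05 s, during which the arm holds its last target. There are 200 camera calls.

## Working session

There is one attempt and no reset: what is moved stays moved. The work goes in short steps, each a Python script; the robot and the scene stay as the last script left them, time stands still between calls to the robot, and variables do not carry over. Pictures are saved under pics/ and viewed, on a budget of 10 in all, crops included, one or two more only if the job needs it, and the job is handed in when it is done.

```bash
ls; mkdir -p pics; python3 - <<'E'
from station import r, imaging
import cv2,numpy as np
for n in ("top","scene"):
    im=imaging.get_image(n); cv2.imwrite(f"pics/{n}0.png",im)
    c=imaging.camera_info(n); print(n,{k:np.round(v,3).tolist() for k,v in c.items() if k!='name'})
print(imaging.camera_info("wrist")); s=r.read_state(); print(s["time"],s["tcp_rot"],r.hold_point_z)
E
```

```text
pics
top {'fx': 376.456, 'fy': 376.456, 'cx': 321.826, 'cy': 197.294, 'T': [[-0.027, -0.99, 0.14, 430.643], [-0.999, 0.023, -0.032, 35.898], [0.028, -0.141, -0.99, 960.032], [0.0, 0.0, 0.0, 1.0]]}
scene {'fx': 365.392, 'fy': 365.392, 'cx': 318.693, 'cy': 196.352, 'T': [[-0.312, 0.688, -0.655, 1037.891], [0.95, 0.239, -0.201, 176.582], [0.019, -0.685, -0.728, 646.775], [0.0, 0.0, 0.0, 1.0]]}
{'fx': 325.97957672152995, 'fy': 325.97957672152995, 'cx': 318.5336549904217, 'cy': 196.36993276592133, 'tool_from_camera': array([[-5.86000435e-04, -9.54553657e-01, -2.98038543e-01,
         7.63280826e+01],
       [ 9.99999814e-01, -6.09020203e-04, -1.56283954e-05,
         7.97013295e-01],
       [-1.66593352e-04, -2.98038497e-01,  9.54553837e-01,
        -1.42568872e+02],
       [ 0.00000000e+00,  0.00000000e+00,  0.00000000e+00,
         1.00000000e+00]])}
0.1 [-6.32885328e-01 -3.07700373e+00  2.46437195e-03] 18.700000000000003
```

View pics/top0.png

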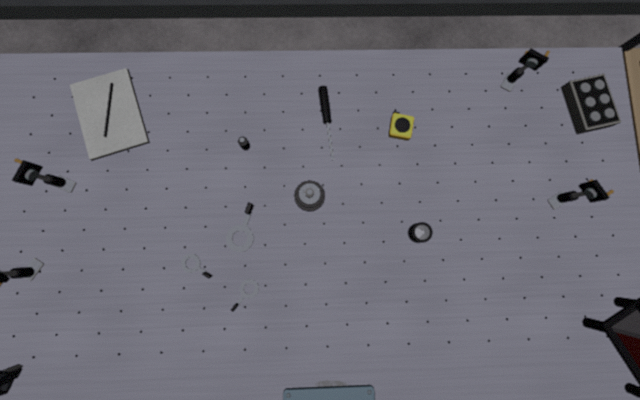

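View pics/scene0.png

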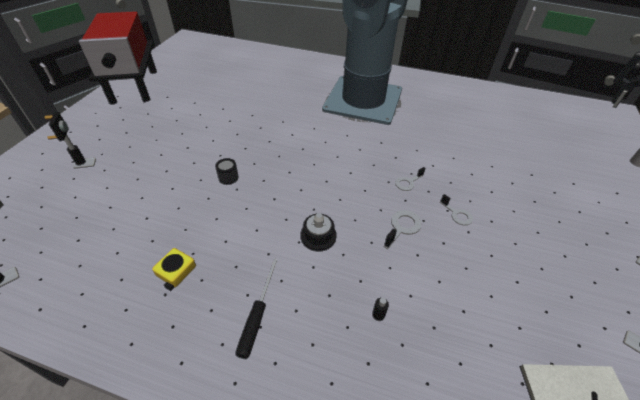

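The top view shows the mount at (310,195), the cell at (420,232), the spare post at (244,143), the driver at (325,105) and the tape at (402,126).

There are three candidate levers, given as ring/handle pixels: A (243,238)/(249,208), B (193,262)/(208,274) and C (251,288)/(235,307). A looks largest. I'll measure them and confirm in one crop.

```bash
cat > h.py <<'E'
from station import r, imaging
import cv2, numpy as np
from scipy.spatial.transform import Rotation as R
def cam(name, st=None):
    c=imaging.camera_info(name)
    if name=="wrist":
        st=st or r.read_state(); M=np.eye(4); M[:3,:3]=R.from_rotvec(st["tcp_rot"]).as_matrix(); M[:3,3]=st["tool_pos"]
        T=M@c["tool_from_camera"]
    else: T=np.array(c["T"])
    return c,T
def ray(cT,uv,z):
    c,T=cT; d=T[:3,:3]@np.array([(uv[0]-c["cx"])/c["fx"],(uv[1]-c["cy"])/c["fy"],1]); o=T[:3,3]
    return o+d*(z-o[2])/d[2]
def proj(cT,p):
    c,T=cT; q=np.linalg.inv(T)@np.r_[p,1]; return np.array([c["fx"]*q[0]/q[2]+c["cx"],c["fy"]*q[1]/q[2]+c["cy"]])
def rot(yaw): # tool down, tool x-axis at bearing yaw
    c,s=np.cos(yaw),np.sin(yaw)
    return R.from_matrix(np.array([[c,s,0],[s,-c,0],[0,0,-1]])).as_rotvec()
E
python3 - <<'E'
from h import *
t=cam("top")
for n,uv,z in [("mount foot",(310,196),20),("cell",(420,232),45),("A ring",(243,238),3),("A hand",(249,208),30),("B ring",(193,262),3),("B h",(208,274),25),("C ring",(251,288),3),("C h",(235,307),25),("spare",(244,143),40),("tape",(402,126),30),("drv",(325,105),10)]:
    print(n,ray(t,uv,z).round(0))
s=cam("scene")
for n,uv,z in [("mount",(319,231),40),("tip",(319,212),73),("cell",(227,163),45),("A ring",(406,224),3),("A h",(391,238),25),("B ring",(460,218),3),("C ring",(405,185),3)]: print(n,ray(s,uv,z).round(0))
im=cv2.imread("pics/top0.png")[190:325,165:285]
cv2.imwrite("pics/crop.png",cv2.resize(cv2.convertScaleAbs(im,alpha=1.5),None,fx=4.4,fy=4.4,interpolation=cv2.INTER_CUBIC))
print(R.from_rotvec(r.read_state()["tcp_rot"]).as_matrix().round(2))
E
```

```text
mount foot [568.  35.  20.]
cell [ 469. -231.   45.]
A ring [468. 206.   3.]
A hand [540. 187.  30.]
B ring [411. 329.   3.]
B h [382. 286.  25.]
C ring [344. 186.   3.]
C h [303. 221.  25.]
spare [703. 198.  40.]
tape [ 744. -206.   30.]
drv [812. -10.  10.]
mount [586.  41.  40.]
tip [564.  33.  73.]
cell [ 464. -237.   45.]
A ring [475. 213.   3.]
A h [543. 188.  25.]
B ring [417. 329.   3.]
C ring [350. 191.   3.]
[[-0.92  0.39 -0.  ]
 [ 0.39  0.92 -0.  ]
 [-0.   -0.   -1.  ]]
```

View pics/crop.png

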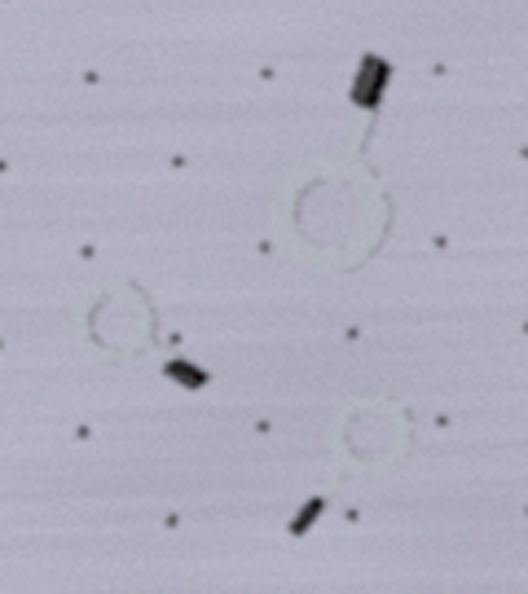

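A is clearly the largest: its outer diameter is about 26 px, or 66 mm, and eye to handle measures about 75 mm. B and C are smaller. Next I'll look from close above lever A and above the mount.

```bash
python3 - <<'E'
from h import *
import json
ST={}
for n,p in [("lever",(510,197,200)),("mount",(568,36,200))]:
    r.move_pose(p,rot(np.deg2rad(164))); s=r.read_state(); im=imaging.get_image("wrist"); cv2.imwrite(f"pics/w_{n}.png",im)
    ST[n]={k:np.array(s[k]).tolist() for k in("tool_pos","tcp_rot","joint_positions","time")}
    print(n,s["time"],np.round(s["tool_pos"],1),np.round(s["joint_positions"],2))
json.dump(ST,open("st.json","w"))
E
```

```text
lever 1.8333 [509.7 198.5 200.1] [-0.55  0.4   0.12  1.85 -0.06  0.9   0.9 ]
mount 2.6 [568.   36.9 199.9] [-0.28  0.44  0.17  1.8  -0.09  0.92  1.23]
```

View pics/w_lever.png

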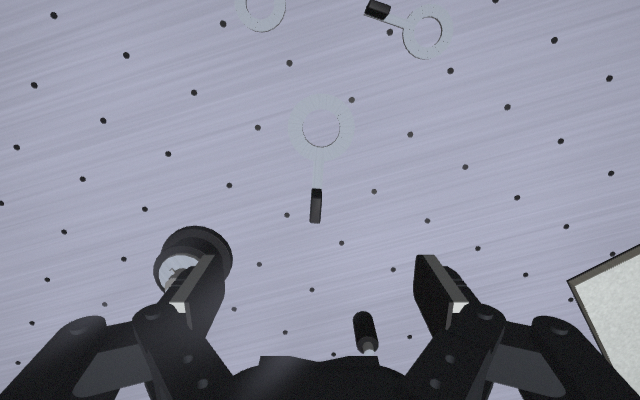

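View pics/w_mount.png

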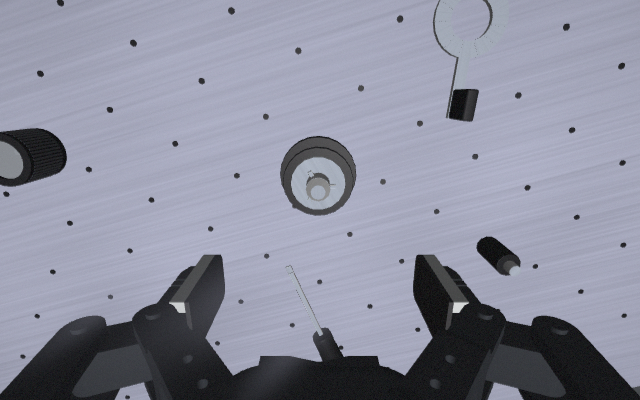

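The lever image shows A's eye at about (321,128) and its handle at (316,189–224). The mount image shows the post tip at about (318,190) on the pale seat disc, with the black shoulder around it. I'll measure both now.

```bash
python3 - <<'E'
from h import *
import json
ST=json.load(open("st.json"))
im=cv2.imread("pics/w_lever.png"); g=cv2.cvtColor(im,cv2.COLOR_BGR2GRAY); c=cam("wrist",ST["lever"])
m=np.zeros_like(g); m[180:235,300:335]=(g[180:235,300:335]<90); ys,xs=np.nonzero(m)
rect=cv2.minAreaRect(np.c_[xs,ys].astype(np.float32)); print("handle px",rect,ys.min(),ys.max())
mid=lambda y:xs[abs(ys-y)<=1].mean()
f=ray(c,(mid(ys.max()-2),ys.max()+.5),39); n=ray(c,(mid(ys.min()+2),ys.min()-.5),5)
print("far top",f,"near base",n)
# eye: dark arc
e=np.zeros_like(g); sub=g[105:152,296:346]; e[105:152,296:346]=(sub<cv2.medianBlur(sub,21).astype(int)-18)
ys,xs=np.nonzero(e); el=cv2.minEnclosingCircle(np.c_[xs,ys].astype(np.float32)); print("eye",el,len(xs))
for z in(0,5): print(ray(c,el[0],z))
im=cv2.imread("pics/w_mount.png"); g=cv2.cvtColor(im,cv2.COLOR_BGR2GRAY); c=cam("wrist",ST["mount"])
d=np.zeros_like(g); d[125:225,270:370]=(g[125:225,270:370]<100)*255
k=max(cv2.findContours(cv2.morphologyEx(d,cv2.MORPH_OPEN,np.ones((3,3))),0,1)[0],key=cv2.contourArea); print("outer",cv2.boundingRect(k))
print("shoulder?",ray(c,(318.5,ray and 182),40),"tip",ray(c,(318,190),73))
A=cv2.resize(cv2.imread("pics/w_lever.png")[90:240,270:370],None,fx=4,fy=4,interpolation=cv2.INTER_CUBIC)
B=cv2.resize(im[130:222,272:364],(400,400),interpolation=cv2.INTER_CUBIC); B=cv2.copyMakeBorder(B,0,200,0,0,cv2.BORDER_CONSTANT)
cv2.imwrite("pics/crops2.png",np.hstack([A,B]))
E
```

```text
handle px ((315.5507507324219, 205.2893524169922), (10.829550743103027, 34.12733840942383), 4.085616588592529) 188 222
far top [553.04854206 182.92666048  39.        ] near base [527.71354018 191.74515262   5.        ]
eye ((322.5, 126.5), 21.50591278076172) 88
[468.0040861  215.67346295   0.        ]
[467.54629016 215.73772404   5.        ]
outer (280, 136, 76, 79)
shoulder? [571.79334446  36.68159627  40.        ] tip [570.13124603  36.69015603  73.        ]
```

View pics/crops2.png

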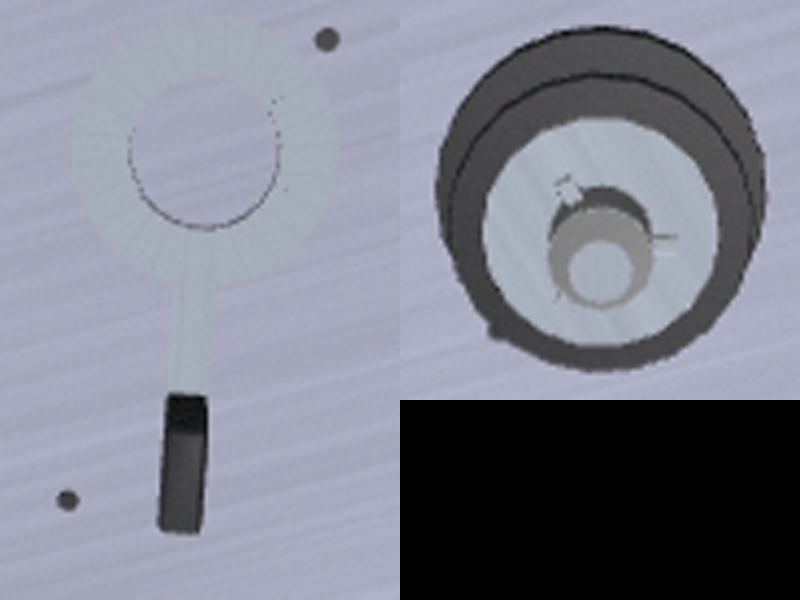

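The crop shows the eye centre at (321.1,128.2), the handle-top centre at (315.8,210.3), the post tip at (318.0,192.3) and the seat centre at (318.2,183.1). The keyways are hidden, so I'll find them by feel.

```bash
python3 - <<'E'
from h import *
import json
ST=json.load(open("st.json"))
c=cam("wrist",ST["lever"]); e=ray(c,(321.1,128.2),4); h=ray(c,(315.8,210.3),39); d=h-e
print("eye",e,"handle",h,"dist",np.hypot(*d[:2]),"bearing",np.degrees(np.arctan2(d[1],d[0])))
c=cam("wrist",ST["mount"]); print("tip",ray(c,(318,192.3),73),"seat",ray(c,(318.2,183.1),45))
E
```

```text
eye [468.88695929 213.88767672   4.        ] handle [540.94862246 187.76479695  39.        ] dist 76.65042822324867 bearing -19.925950917798357
tip [572.11650501  36.11970928  73.        ] seat [571.4764664   36.47478165  45.        ]
```

```bash
python3 - <<'E'
from h import *
import json
q=rot(np.deg2rad(160.1)); h=np.array([541,187.8]); M=np.array([571.8,36.3])
b=np.deg2rad(-19.9); H=M+77*np.array([np.cos(b),np.sin(b)])
r.move_pose([*h,60],q); r.grip(45,100); r.move_l([*h,8.5])
r.grip(0,100); s=r.read_state(); print(s["opening"],s["tool_pos"],s["time"])
r.move_l([*h,95],max_speed=100); r.move_l([*H,95],max_speed=150); r.pause(.2)
s=r.read_state(); print(s["opening"],s["tool_pos"],np.round(s["wrist_force"],2),np.round(s["wrist_torque"],2),s["time"])
cv2.imwrite("pics/w_over.png",imaging.get_image("wrist"))
json.dump({"over":{k:np.array(s[k]).tolist() for k in("tool_pos","tcp_rot")}},open("st2.json","w"))
E
```

```text
9.224165644510066 [541.84057713 188.04917389   9.71750026] 4.8667
9.434523807249347 [644.01087396  10.84874178  95.0419194 ] [-0.46  0.7  -0.69] [-0.04 -0.1   0.  ] 7.6
```

View pics/w_over.png

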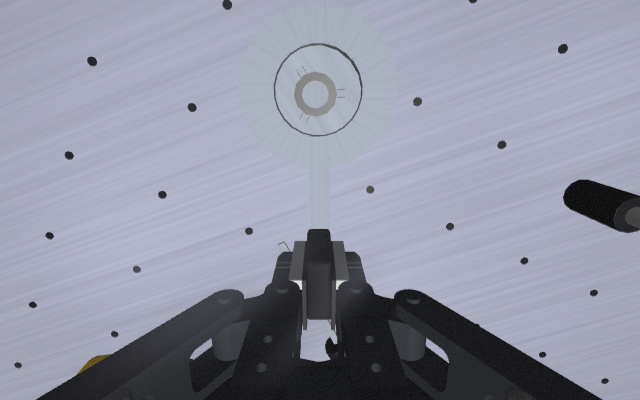

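The lever hangs level. The eye centre is at (318,89.5) and the post tip at (315.5,94), inside the eye. I'll correct the offset and lower it, stopping on contact.

```bash
python3 - <<'E'
from h import *
import json
c=cam("wrist",json.load(open("st2.json"))["over"])
e=ray(c,(318,89.5),89); t=ray(c,(315.5,94),73); d=(t-e)[:2]; print("eye",e,"tip",t,"corr",d)
s=r.read_state(); p=np.array(s["tool_pos"])
M=np.array([571.8,36.3])
if np.hypot(*d)<6:
    p[:2]+=d
    r.move_l(p,max_speed=50)
    hit=r.move_l([*p[:2],60],max_speed=60,stop_force=5); s=r.read_state(); print(hit,s["tool_pos"],np.round(s["wrist_force"],1),s["time"])
    if not hit:
        hit=r.move_l([*p[:2],50],max_speed=20,stop_force=2.5); s=r.read_state(); print(hit,s["tool_pos"],np.round(s["wrist_force"],1),np.round(s["wrist_torque"],2),s["time"])
cv2.imwrite("pics/w_down.png",imaging.get_image("wrist"))
E
```

```text
eye [570.48562482  38.0304765   89.        ] tip [571.79037784  36.2560215   73.        ] corr [ 1.30475302 -1.774455  ]
False [645.56014992   8.84054549  60.05516896] [-0.3 -0.  -1.4] 8.6333
True [645.92368145   8.82066804  53.53842691] [0.3 0.1 4.5] [ 0.05  0.01 -0.02] 9.025
```

```bash
python3 - <<'E'
from h import *
import json
r.grip(35); p=np.array(r.read_state()["tool_pos"]); r.move_l(p+[0,0,100]); 
r.pause(.1); st={}
def snap(n):
    s=r.read_state(); im=imaging.get_image("wrist"); st[n]={k:np.array(s[k]).tolist() for k in("tool_pos","tcp_rot")}; cv2.imwrite(f"pics/{n}.png",im); return im
a=snap("w_rel")
for y in (160.1,):
    r.move_pose([470,-234,210],rot(np.deg2rad(y)))
r.grip(85,100); r.pause(.1); b=snap("w_cell"); s=r.read_state(); print(s["time"],s["joint_positions"])
json.dump(st,open("st3.json","w"))
cv2.imwrite("pics/m1.png",np.vstack([a[0:280],b[40:340]]))
E
```

```text
12.275 [ 0.20803079  0.3527855   0.20858749  1.89929058 -0.09151498  0.89860787
  1.68457246]
```

View pics/m1.png

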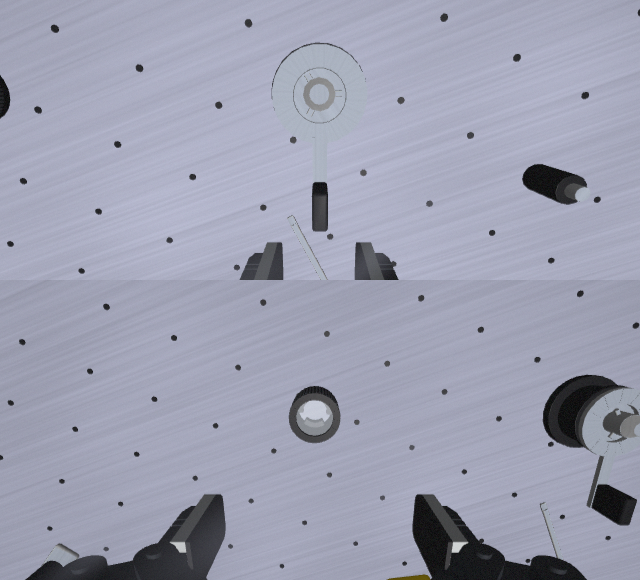

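The lever lies flat and concentric with the post and has been released. The cell's rim centre is at image (314.5,177.5). I'll squeeze the cell on two perpendicular axes to centre it in the gripper, lift it, and take a look to calibrate the camera bias.

```bash
python3 - <<'E'
from h import *
import json
c=cam("wrist",json.load(open("st3.json"))["w_cell"]); P=ray(c,(314.5,177.5),45)[:2]; print("cell",P)
c=cam("wrist",json.load(open("st3.json"))["w_rel"]); print("tip again",ray(c,(319,94.5),73)[:2])
yaw=lambda d:rot(np.deg2rad(d))
r.move_pose([*P,80],yaw(70)); r.move_l([*P,8.5],max_speed=100,stop_force=10)
r.grip(0,25); print(r.read_state()["opening"]); r.grip(66)
r.movej(r.inverse_kinematics([*P,8.5],yaw(160.1)))
r.grip(0,100); s=r.read_state(); print(s["opening"],s["tool_pos"],s["time"])
r.move_l([*P,118],max_speed=120); r.pause(.1); s=r.read_state()
cv2.imwrite("pics/w_held.png",imaging.get_image("wrist")); print(np.round(s["joint_positions"],2),s["wrist_force"],s["opening"],s["time"])
json.dump({"h":{k:np.array(s[k]).tolist() for k in("tool_pos","tcp_rot")}},open("st4.json","w"))
E
```

```text
cell [ 469.43550403 -237.08671069]
tip again [572.2005452   35.94695863]
49.37405603429466
48.11253777418681 [ 469.34587188 -237.09306182    8.88073796] 16.3667
[ 0.39  0.49 -0.01  1.95  0.01  0.7   1.6 ] [-0.28859994 -0.88997253 -1.7104577 ] 48.265930528098046 17.525
```

View pics/w_held.png

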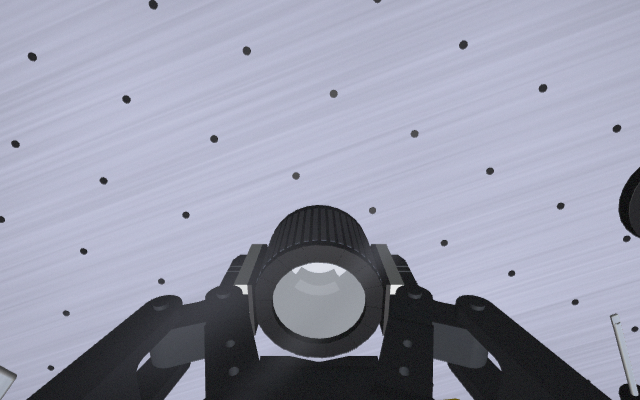

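The held cell's top rim is centred at about (319,300), spanning x 253–385. I'll compare that with the projection to get the camera bias, then go over the post and lower the cell onto the pins.

```bash
python3 - <<'E'
from h import *
import json
st=json.load(open("st4.json"))["h"]; c=cam("wrist",st); p=np.array(st["tool_pos"]); top=p+[0,0,36.2]
print("pred",proj(c,top)); m=ray(c,(319,300),top[2]); b=(m-p)[:2]; print("bias",b)
g=np.array([571.9,36.2]); g=g-b if np.hypot(*b)<3.5 else g
print("target",g)
yaw=lambda d:rot(np.deg2rad(d))
r.move_pose([*g,130],yaw(160.1)); r.pause(.1)
f0=np.array(r.read_state()["wrist_force"])
for z in(80,60):
    hit=r.move_l([*g,z],max_speed=60 if z==80 else 25,stop_force=8); s=r.read_state(); print(hit,np.round(s["tool_pos"],2),np.round(s["wrist_force"]-f0,1),np.round(s["wrist_torque"],2),s["time"])
    if hit: break
E
```

```text
pred [316.47999475 304.07451286]
bias [-1.36871232  1.51719555]
target [573.26871232  34.68280445]
False [573.61  34.75  80.32] [1.2 0.1 0.5] [-0.   -0.01  0.02] 19.775
True [572.85  34.62  63.52] [ 0.2 -0.4  8.5] [-0.07  0.34  0.02] 20.4167
```

The cell is resting on the pins: TCP z is 63.5 against 63.9 expected, with no side load. Now I'll turn it in steps and probe downward.

```bash
cat > turn.py <<'E'
from h import *
g=np.array([573.1,34.7]); yaw=lambda d:rot(np.deg2rad(d))
s=r.read_state(); f0=s["wrist_force"][2]
zc=63.6
for a in np.arange(160.1-6,30,-6):
    r.movej(r.inverse_kinematics([*g,zc+.3],yaw(a)))
    hit=r.move_l([*g,zc-3],max_speed=25,stop_force=7); s=r.read_state()
    print(round(a,1),hit,np.round(s["tool_pos"],2),np.round(s["wrist_force"],1),round(s["wrist_torque"][2],2),round(s["time"],2))
    if s["tool_pos"][2]<zc-1.8: break
    if s["time"]>45: break
E
python3 turn.py
```

```text
154.1 True [572.9   34.8   63.29] [-3.4 -0.5 12.9] -0.02 20.88
148.1 True [572.9   34.71  63.29] [-4.1 -0.  12.3] -0.08 21.33
142.1 True [572.84  34.74  63.28] [-3.1 -0.4 13.4] -0.04 21.79
136.1 True [572.83  34.82  63.27] [-3.9 -0.8 12.5] -0.0 22.25
130.1 True [572.87  34.94  63.27] [-3.2 -0.5 12.3] -0.07 22.71
124.1 True [572.91  34.91  63.29] [-3.3  0.2 13. ] -0.05 23.17
118.1 True [572.92  34.94  63.31] [-2.7  0.1 12.5] -0.03 23.62
112.1 True [572.97  34.95  63.3 ] [-2.7  0.  12. ] -0.06 24.08
106.1 True [573.03  34.95  63.27] [-2.3  0.9 12.2] -0.01 24.54
100.1 True [573.06  34.91  63.12] [-3.1  0.2 11.8] -0.07 25.0
94.1 True [573.09  35.06  62.77] [-2.4 -0.8 12.4] 0.0 25.46
88.1 True [572.13  35.42  60.37] [-0.3  1.2 -2. ] -0.02 25.92
```

The cell dropped into the keyways at about 88°. I'll centre it slightly and push it home.

```bash
python3 - <<'E'
from h import *
g=np.array([573.0,34.9]); yaw=lambda d:rot(np.deg2rad(d))
def show(t,x=None):
    s=r.read_state(); print(t,x,np.round(s["tool_pos"],2),np.round(s["wrist_force"],1),np.round(s["wrist_torque"],2),round(s["opening"],1),round(s["time"],2)); return s
r.movej(r.inverse_kinematics([*g,60.4],yaw(84.5))); show("turn")
h=r.move_l([*g,56.5],max_speed=25,stop_force=12); show("a",h)
h=r.move_l([*g,50],max_speed=15,stop_force=22); show("b",h)
r.pause(.5); show("hold")
E
```

```text
turn None [573.16  34.95  60.14] [-1.1  1.  -1.8] [ 0.27  0.13 -0.08] 48.4 26.17
a False [573.22  35.05  56.6 ] [-1.8  1.9  3. ] [0.32 0.46 0.08] 47.9 26.48
b True [573.24  35.11  54.01] [-1.7  0.2  7.7] [0.06 0.35 0.11] 48.4 26.82
hold None [573.23  35.08  54.  ] [-1.8  0.6  7.3] [-0.    0.35  0.14] 48.4 27.32
```

```bash
python3 - <<'E'
from h import *
p=np.array(r.read_state()["tool_pos"])
for z in (53.4,52.8,52.2,51.6,51,50.4,49.8):
    r.move_l([573.1,35.0,z],max_speed=15); r.pause(.15)
    s=r.read_state(); print(z,np.round(s["tool_pos"],2),np.round(s["wrist_force"],1),np.round(s["wrist_torque"],2),round(s["opening"],1),round(s["time"],2))
    if s["wrist_force"][2]>24: break
a=imaging.get_image("wrist"); b=imaging.get_image("scene")
cv2.imwrite("pics/fin.png",np.vstack([a[40:330,:],cv2.resize(b[130:330,220:480],(377*640//377,290))]))
E
```

```text
53.4 [573.28  35.06  53.96] [-4.3  1.5  8.2] [ 0.34  0.73 -0.01] 48.3 27.72
52.8 [573.29  35.09  53.89] [-6.3  1.2 13.8] [0.3  1.15 0.02] 48.1 28.12
52.2 [573.32  35.08  53.87] [-8.2  2.3 20.1] [0.3  1.62 0.01] 48.2 28.52
51.6 [573.35  35.09  53.85] [-10.1   2.5  26.4] [ 0.31  2.05 -0.01] 48.4 28.92
```

View pics/fin.png

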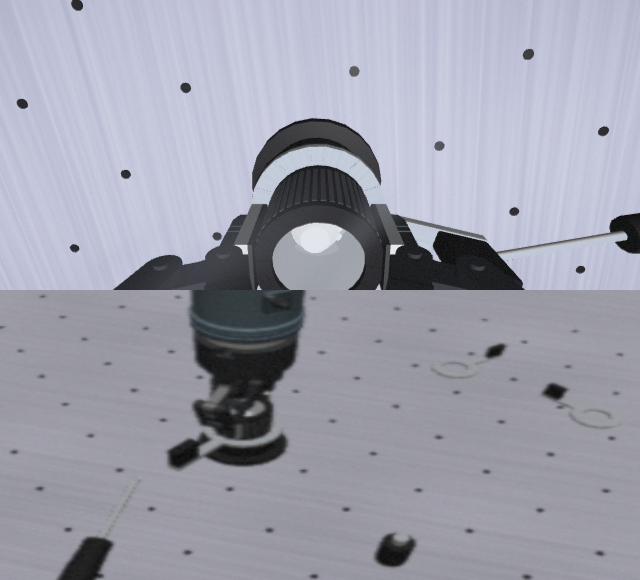

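The force rises steeply at z≈53.9, which looks like the hard stop and matches the 53.88 expected from the grasp height. To be sure it isn't jammed, I'll measure the spring travel by backing off 5+ mm and pressing again.

```bash
python3 - <<'E'
from h import *
for z in (60.3,59.5,58.8,58.2,57.5,56.5,55.5,54.5,53.7,53,52.4,51.8):
    r.move_l([573.0,35.0,z],max_speed=15); r.pause(.15)
    s=r.read_state(); print(z,np.round(s["tool_pos"],2),np.round(s["wrist_force"],1),round(s["wrist_torque"][2],2),round(s["opening"],1),round(s["time"],2))
E
```

```text
60.3 [573.07  34.88  60.16] [ 0.3  1.2 -1.3] -0.02 48.2 29.9
59.5 [573.03  34.95  59.48] [ 0.4  1.5 -2.3] -0.0 48.3 30.3
58.8 [573.13  34.96  58.93] [-0.8  1.5  0.3] -0.03 48.4 30.7
58.2 [573.14  35.    58.31] [0.2 0.9 2.5] -0.03 48.3 31.1
57.5 [573.16  34.96  57.57] [-0.9  0.9  3.7] 0.01 48.4 31.5
56.5 [573.15  34.98  56.57] [-0.1  0.9  4. ] -0.02 48.1 31.9
55.5 [573.18  35.    55.68] [-1.4  1.   6.1] -0.02 48.3 32.3
54.5 [573.16  34.99  54.78] [-2.1  0.9  7.8] 0.01 48.0 32.7
53.7 [573.16  34.99  54.12] [-1.2  0.9  8.2] -0.04 48.2 33.1
53 [573.17  35.04  53.89] [-3.8  0.6 13.9] -0.03 48.4 33.5
52.4 [573.21  35.01  53.86] [-5.7  1.4 20. ] 0.01 48.2 33.9
51.8 [573.22  35.02  53.82] [-7.5  0.4 25.7] -0.01 48.2 34.3
```

The seat's travel is clean: contact at z≈58.9 and a hard stop at 53.87, so 5.0 mm with a spring-like rise in between and almost no twist torque. The cell is fully home, so I'm handing in.

```bash
python3 - <<'E'
from h import *
r.pause(.5); s=r.read_state(); print(np.round(s["tool_pos"],2),np.round(s["wrist_force"],1),round(s["opening"],1),s["time"])
r.close_job()
E
```

```text
[573.2  35.   53.8] [-7.4  0.8 25.9] 48.5 34.8
the job is handed in; nothing more can be done
```

The job is done and handed in at 34.8 s of the 64 s allowed. It reports no verdict, so what follows is from my own checks.

- **Lever:** I hung the largest of the three ring levers over the post and let go of it. The close look afterwards showed it flat on the seat and centred on the post.
- **Cell:** I set it on the pins and turned it about 72° until it dropped into the keyways. I then pushed it home, and it is still gripped and held down with about 27 N.
- **Last checks:** The seat moved 5.0 mm, from first contact at TCP height 58.9 mm to a hard stop at 53.9 mm. That stop matches the height expected from how the cell was gripped (53.88 mm). There was almost no twist torque. The arm was steady half a second before hand-in.
- **Bystanders:** The driver, the spare post and the two smaller levers looked undisturbed in the last pictures. The tape was outside that view, but the arm never went near it.
- **Small disagreements:**
  - On the pins the cell read 0.4–0.6 mm lower than its nominal height.
  - The spring felt about 2 N softer than stated.
  - A side force of about 7 N remains from the push.
  - The wrist camera was off by about 2 mm, which I corrected for.

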